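# Tap the red wedge tight in the stretcher-bar jig

## Task

Take the mallet from its rest and knock the red wedge along into the clamping jig: start it with one light tap that leaves it still loose, draw the mallet back clear of it, then go on tapping firmly but never with heavy blows until the wedge stops advancing and grips the pale wooden stretcher bar tight against the fence. Only the mallet may touch the wedge. Then lay the mallet back in its rest as it was, let go, and leave the other things on the bench alone.

Things in the scene. Friction and masses are not known exactly. Their poses are not given: they have to be found in the camera images.
- mallet_grip (a point): Where to grip the mallet: on the centre line of its pale wooden handle (24 mm wide in y, 22 mm high), 60 mm from the head's centre, 40 mm from the head's side, near the centre of mass. x along the handle to the head, y across, z up. The handle runs 165 mm back from here. In the rest it lies level, this point 42 mm above the bench, only a 6 mm board beneath. 0.18 to 0.34 kg.
- mallet_head (a point): Centre of the mallet's black rubber head, 40 x 90 x 40 mm (x, y, z), same axes as mallet_grip. The flat striking faces, 40 x 40 mm, are centred 45 mm from this point along +y and -y.
- rest_spot (a point): Wooden mallet rest, fixed (place and yaw vary): 6 mm board, a block under the head (top 22 mm above the bench) and, 108 to 153 mm behind this point, a block for the handle's end with a trough 40 mm wide (floor 31 mm, lips 45 mm above the bench). This point, 42 mm up, is where mallet_grip lies when the mallet is in the rest; x towards the head, z up.
- wedge: Red wedge, 130 mm long, 30 high. Origin: centre of its struck butt face (42 mm wide, 30 high, 37 above the bench), 22 mm or more outside the jig's base. y: the way it is driven; x: to the bar. It slides 1 mm to +x per 6 mm of +y, drags with 5 N, stays where left, meets the bar after 14 to 42 mm, then stiffens. Tight: taps of 15 N move it under 1.5 mm. Over 60 N is a heavy blow.
- bar: Stretcher bar, pale pine, 40 x 200 x 30 mm (x, y, z), 0.14 kg, loose in the jig between wedge and fence with a few mm of play; origin at the centre of its underside, its length along y. The wedge pushes it against fence and end stop.
- jig: Clamping jig, fixed (place and yaw vary): brown base board 170 x 240 x 22 mm (x, y, z), origin at the centre of its underside, with a dark sloped cleat (top 58 mm above the bench) on its -x side, the fence on its +x side and an end stop at its +y end. The bar lies along y. Same axes as the wedge.
- fence: Aluminium fence 26 x 200 x 38 mm on the jig's base board, fixed; origin at the foot of the middle of its inner face, which looks to -x, towards the bar. Its setting across the jig varies by a few mm.
- jar: Bystander: amber glass jar, 60 mm across, 85 mm high; origin at the centre of its underside.
- cup: Bystander: red cup, 74 mm across, 95 mm high; origin at the centre of its underside.
- thinner: Bystander: white bottle with a red cap, 60 mm across, 160 mm high; origin at the centre of its underside.
- spare_wedge: Bystander: unpainted spare wedge, 32 x 90 x 26 mm, lying on the bench; origin at its underside.
- screwdriver: Bystander: screwdriver with a yellow handle, 200 mm long, lying along its x; origin at its middle, underside.
- brush: Bystander: flat paint brush, 200 mm long, lying along its x; origin at its middle, underside.
- glue: Bystander: small white glue bottle with an orange cap, 48 mm across, 100 mm high; origin at the centre of its underside.

How it is judged:
By the outcome, as a careful person would: the job done as asked, in the order asked, and still so for the second after the job is handed in, with the robot touching nothing.
It also fails if it takes over 64 s, if anything falls off the work surface, if the arm or the gripper's body presses on something with over 40 N, if the wrist force passes 120 N, or if a joint passes its speed limit or range.

## Robot

A 6-joint arm with a two-finger parallel gripper is mounted at the origin on the work surface. World frame = base frame: x ahead of the robot, y to its left, z up, the work surface at z = 0. Lengths are in m, angles in rad, forces in N, time in s.
With the tool pointing down it reaches from about 0.225 to 0.725 m from the base axis. Payload 3.1 kg.
Tool frame: the origin (TCP) lies at the centre of the arm's flange, where the gripper is bolted on; the fingertips stand 173 mm ahead of it and the grasp point (between the pads) lies 155 mm ahead of it; z points along the fingers, y is the line along which they close (so a half turn about z gives the same grasp; the last joint's range is limited). The gripper opens to 85 mm and grips with 20 to 120 N. Pads are 22 mm wide; open, the fingers measure 114 mm over their backs; the gripper's body (76 mm by 85 mm) begins 54 mm behind the grasp point. The pads swing forward as they close: fully open they stand 13 mm farther back than shut.
Start: joints at [-1.402, 0.048, 0.099, 1.622, 0, 1.443], TCP at [0.154, -0.502, 0.405] pointing down, gripper open.
Joint ranges: [-2.91, 2.91], [-0.99, 1.94], [-1.21, 1.42], [-2.12, 2.29], [-1.49, 1.47], [-3.14, 3.14]. Speed limits (rad/s): [2.79, 2.79, 3.14, 3.14, 3.14, 3.14].

## Interface

Orientations are given as [roll, pitch, yaw] about the fixed x, y, z axes, in that order (R = Rz(yaw) Ry(pitch) Rx(roll)).
In Python, from bench import read_state, viewer, manip gives the robot as it stands.
- The arm moves only by the shell command python3 -m inch 'ROWS' [OPENING] [FORCE]. ROWS is JSON, a list of rows, each a list of 4 numbers: the shift along the tool's x, y, z in mm, then the turn about the tool's z in degrees. In form: [[tx, ty, tz, turn], ...]. A call has 1 to 12 rows; each row shifts and turns the commanded pose from where the row before left it, along the tool's axes as they then stand; what a row does not reach is not made up. A row lasts 1/12 s, in which the tool goes at most 41.7 mm and 7.16 degrees, less where a joint would pass 70% of its speed; a pose out of reach is approached as far as the arm can. A call with a gripper value outside its range is refused whole. OPENING is the opening, from 0 (shut) to 1 (fully open), set as the call begins (- or left out, the last holds). The fingers move at their own pace and stop on an object; FORCE is the grip in N (left out, the last holds). Time passes only in rows, so rows that do not move let the fingers close. It gives the time, the measured TCP pose, the force, the opening and the grip force at its end, in the units of the state.
- read_state(): the state, without advancing time (a new reading comes with each control period).
- viewer.capture(name): name is "scene" or "top" or "wrist"; returns (picture, depth): 480x640x3 uint8, blue, green, red; 480x640 float32, m along the optical axis (not along the pixel's ray), 0 where there is no reading.
- viewer.camera_info(name): a dict with "K" (3x3 intrinsics, pixels), "world_from_camera" (4x4, takes a point from camera to world coordinates); the wrist camera has in their place "tool_from_camera" (4x4, takes a point from camera to tool coordinates, whose origin is the TCP and whose axes are the flange's). Camera axes: x right, y down, z forward; pixel columns grow to the right and rows downward; lengths in m; the calibration is good to about 2 mm. A picture is of the moment at which its call begins: read the wrist's pose just before it. camera_info takes no time and is no camera call.
- manip.hand_in(): hands the job in; it is judged then, once.
The state is a dict: "time_s": time; "joint_pos": joint angles; "joint_velocities": joint speeds; "joint_efforts": joint torques, N m; "position": TCP position; "tcp_rot": TCP orientation; "contact_force": force on the tool from outside, world axes, zero at the start; "moment": the same for the moment, N m; "finger_gap": finger opening in m; "finger_force": force on a finger pad.
Only numpy, scipy, OpenCV 4.12 (cv2) and the standard library are available. Lean on these libraries where they do the work, as an engineer would, in place of code of your own. Each camera call takes 0.05 s, during which the arm holds its last target. There are 200 camera calls.

## Working session

There is one attempt and no reset: what is moved stays moved. The work goes in short steps, Python scripts to look and compute and a shell command to move; the robot and the scene stay as the last step left them, time stands still between calls to the robot, and variables do not carry over. Pictures are saved under pics/ and viewed, at most 10 in all, crops included, and the job is handed in when it is done.

```bash
mkdir -p pics; ls; python3 - <<'E'
from bench import read_state, viewer
import cv2,numpy as np
s=read_state();print(s)
for n in("top","scene"):
    p,d=viewer.capture(n);cv2.imwrite(f"pics/{n}0.png",p);np.savez(f"{n}0.npz",p=p,d=d)
    print(n,viewer.camera_info(n))
print(viewer.camera_info("wrist"))
E
```

```text
pics
{'time_s': 0.0, 'joint_pos': array([-1.40177997e+00,  4.87352053e-02,  9.75737175e-02,  1.62197810e+00,
        3.02262773e-05,  1.44303639e+00]), 'joint_velocities': array([-0.0014992 , -0.00071223,  0.00064972,  0.00121104, -0.00125964,
       -0.000126  ]), 'joint_efforts': array([-4.00668041e-04, -3.38774443e+01,  3.20018506e+01,  2.00332253e-02,
       -1.47135702e-04,  4.38727710e-06]), 'position': array([ 0.15350772, -0.50184082,  0.40351266]), 'tcp_rot': array([-3.13927234e+00, -3.28541046e-04,  2.96775873e-01]), 'contact_force': array([-0.37910015, -0.26893363,  0.42808242]), 'moment': array([-0.01048151, -0.03373919, -0.0116493 ]), 'finger_force': 0.0, 'finger_gap': 0.0851613348132332}
top {'K': array([[450.33245369,   0.        , 326.4480912 ],
       [  0.        , 450.33245369, 241.88508261],
       [  0.        ,   0.        ,   1.        ]]), 'world_from_camera': array([[-0.11262814, -0.9713811 ,  0.20912594,  0.3931297 ],
       [-0.99363302,  0.10949413, -0.02654147,  0.05594582],
       [ 0.00288382, -0.21078375, -0.97752846,  0.97911609],
       [ 0.        , 
[... 298 characters left out ...]
[ 0.7314974 , -0.59449406,  0.33389874, -0.41380753],
       [ 0.0021272 , -0.48770731, -0.87300461,  1.22315496],
       [ 0.        ,  0.        ,  0.        ,  1.        ]])}
{'K': array([[420.48510005,   0.        , 325.92659684],
       [  0.        , 420.48510005, 244.6025571 ],
       [  0.        ,   0.        ,   1.        ]]), 'tool_from_camera': array([[-9.82064192e-04, -9.58286150e-01, -2.85808834e-01,
         7.27698537e-02],
       [ 9.99999514e-01, -9.16405689e-04, -3.63476641e-04,
        -2.89045440e-04],
       [ 8.63977898e-05, -2.85809052e-01,  9.58286585e-01,
         3.16956330e-02],
       [ 0.00000000e+00,  0.00000000e+00,  0.00000000e+00,
         1.00000000e+00]])}
```

View pics/top0.png

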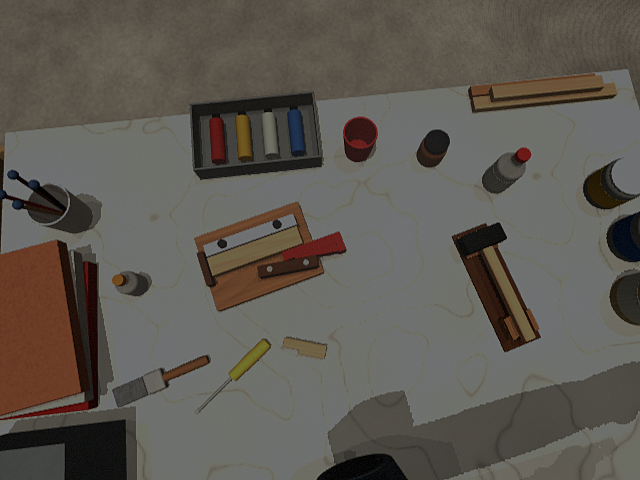

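View pics/scene0.png

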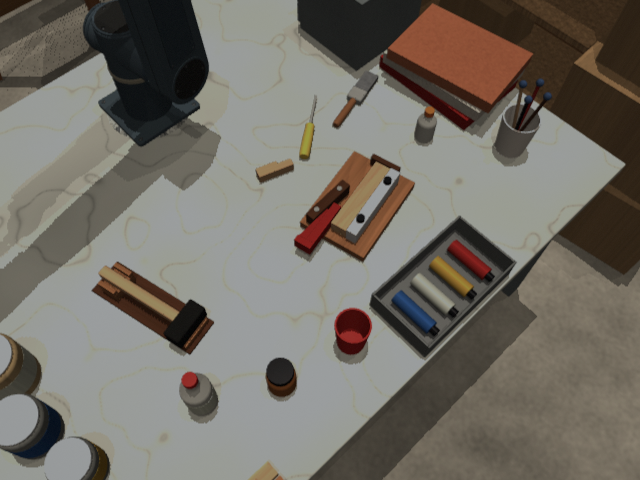

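The top view shows the mallet head at about (482,238), with its handle running to (528,335). The wedge butt is at about (345,243), to be driven left. The jig's base board spans (197..323, 203..310). Mallet and jig yaws look similar, so the mallet's +y face can strike directly.

```bash
cat > h.py <<'E'
import numpy as np,cv2
from bench import viewer
def cloud(n,d,T=None):
    c=viewer.camera_info(n);K=c["K"];T=c["world_from_camera"] if T is None else T
    v,u=np.mgrid[:480,:640]
    P=np.stack([(u-K[0,2])/K[0,0]*d,(v-K[1,2])/K[1,1]*d,d],-1)
    return P@T[:3,:3].T+T[:3,3]
def rect(P):
    (c,s,a)=cv2.minAreaRect((P[:,:2]*1000).astype(np.float32)); return np.round(c,1),np.round(s,1),round(a,1),np.round(np.median(P[:,2])*1000,1)
def blob(m):
    n,l,st,_=cv2.connectedComponentsWithStats(m.astype(np.uint8)); return l==1+np.argmax(st[1:,4])
E
python3 - <<'E'
from h import *
for n,R in(("top",dict(m=(440,210,550,355),j=(190,195,355,315))),("scene",dict(m=(85,255,220,355),j=(290,145,420,260)))):
    z=np.load(n+"0.npz");p,d=z["p"],z["d"];W=cloud(n,d);hsv=cv2.cvtColor(p,cv2.COLOR_BGR2HSV)
    H,S,V=[hsv[...,i].astype(int) for i in range(3)];Z=W[...,2]
    def roi(k):
        x0,y0,x1,y1=R[k];m=np.zeros((480,640),bool);m[y0:y1,x0:x1]=1;return m&(d>0)
    M={"head":roi("m")&(V<60)&(Z>.05)&(Z<.075),
     "handle":roi("m")&(Z>.046)&(Z<.060)&(V>95),
     "wedgetop":roi("j")&((H<6)|(H>174))&(S>190)&(Z>.046),
     "bartop":roi("j")&(H>10)&(H<30)&(S>50)&(V>110)&(Z>.044)&(Z<.060),
     "cleat":roi("j")&(V<90)&(Z>.05)&(Z<.066),
     "fence":roi("j")&(S<40)&(Z>.055)&(Z<.068),
     "base":roi("j")&(Z>.015)&(Z<.028)}
    for k,m in M.items():
        m=cv2.erode(m.astype(np.uint8),np.ones((2,2)))>0 if k!="fence" else m
        if m.sum()<10: print(n,k,"few");continue
        m=blob(m);print(n,k,m.sum(),*rect(W[m]))
        if k in("wedgetop","handle","bartop"):
            hull=cv2.approxPolyDP(cv2.convexHull((W[m][:,:2]*1000).astype(np.float32)),5,True);print(hull.reshape(-1,2).round(1).tolist())
E
```

```text
top head 737 [ 561.5 -297.2] [37.2 88.7] 14.9 61.7
top handle 897 [ 443.8 -329.6] [199.7  21.2] 14.8 53.0
[[541.4000244140625, -308.3999938964844], [534.4000244140625, -296.79998779296875], [345.3999938964844, -347.70001220703125], [353.5, -363.29998779296875], [532.7999877929688, -317.1000061035156]]
top wedgetop 2 [586.7  78.7] [2.3 0. ] 174.8 52.9
[[587.7999877929688, 78.5999984741211]]
top bartop 8 [576.6 277.5] [12.9  2.2] 8.1 51.9
[[583.0, 278.8999938964844], [570.0999755859375, 277.6000061035156]]
top cleat 551 [549.1 116. ] [ 22.3 122.2] 4.2 57.9
top fence 1014 [624.7 189.1] [ 26.6 198.9] 14.0 59.9
top base 2231 [538.7 166.8] [ 68.7 236.7] 13.9 22.0
scene head 791 [ 564.9 -300.5] [39.  88.6] 15.2 61.5
scene handle 816 [ 444.6 -332.3] [199.3  22.4] 14.8 52.9
[[543.5, -316.20001220703125], [534.0999755859375, -297.8999938964844], [345.70001220703125, -346.79998779296875], [357.0, -367.0]]
scene wedgetop 642 [581.9  57.8] [ 37.5 131.3] 11.3 52.0
[[611.5, -3.200000047683716], [582.5, 121.69999694824219], [563.5999755859375, 121.0], [575.5999755859375, -6.099999904632568]]
scene bartop 1080 [590.9 180.7] [ 36.5 197.1] 13.9 52.5
[[630.0, 94.0999984741211], [584.0, 279.8999938964844], [552.2999877929688, 272.29998779296875], [601.0, 81.80000305175781]]
scene cleat 400 [551.5 115. ] [ 23.1 127.8] 4.8 57.5
scene fence 795 [623.4 188. ] [ 27.8 204.8] 13.9 60.4
scene base 1437 [620.5 184.5] [103.2 239.9] 13.5 22.2
```

```bash
python3 -m inch '[[10,-2,0,2],[25,-6,5,0],[35,-8,10,0],[40,-9,15,0],[40,-9,15,0],[40,-9,15,0],[40,-9,15,0],[40,-9,15,0],[40,-9,15,0],[40,-9,15,0],[30,-8,10,0],[17,-4,5,0]]' 1
python3 -m inch '[[0,0,0,0],[0,0,0,0]]'
python3 - <<'E'
from h import *
from bench import read_state
from scipy.spatial.transform import Rotation as Ro
z=np.load("top0.npz");p,d=z["p"],z["d"];W=cloud("top",d);hsv=cv2.cvtColor(p,cv2.COLOR_BGR2HSV)
m=np.zeros((480,640),bool);m[225:265,280:352]=1
print(W[250,325],p[243,335],W[243,335])
m&=(d>0)&(p[...,2]>1.8*p[...,1].astype(float)+20)&(p[...,0]<60)&(W[...,2]>.044)
r=m&(p[...,1]<40);m=blob(r);P=W[m];print(rect(P));a=np.radians(13.9);ux=np.array([np.cos(a),np.sin(a)]);uy=np.array([-ux[1],ux[0]])
v=P[:,:2]@uy;u=P[:,:2]@ux;e=v<v.min()+.012;print("butt v",np.percentile(v,1),"u",u[e].min(),u[e].max())
s=read_state();T=np.eye(4);T[:3,:3]=Ro.from_euler("xyz",s["tcp_rot"]).as_matrix();T[:3,3]=s["position"]
p,d=viewer.capture("wrist");cv2.imwrite("pics/w1.png",p);W=cloud("wrist",d,T@viewer.camera_info("wrist")["tool_from_camera"])
V=p.max(-1);Z=W[...,2];print(s["position"],s["tcp_rot"])
reg=(d>0)&(abs(W[...,0]-.45)<.15)&(abs(W[...,1]+.32)<.08)
for k,m in(("head",reg&(Z>.058)&(Z<.068)&(V<80)),("handle",reg&(Z>.047)&(Z<.058))):
    if m.sum()>20: m=blob(m);print(k,m.sum(),*rect(W[m]))
E
```

```text
time_s: 1.1
position: [0.5037, -0.3142, 0.2715]
tcp_rot: [-3.138, 0.001, 0.265]
contact_force: [-0.2, -0.7, -0.5]
finger_gap: 0.0852
finger_force: 0.0
time_s: 1.27
position: [0.502, -0.3162, 0.2731]
tcp_rot: [-3.14, 0.002, 0.264]
contact_force: [-1.0, -1.1, -0.9]
finger_gap: 0.0854
finger_force: 0.0
[0.57454773 0.03574884 0.05178847] [26 29 99] [0.58795888 0.01295807 0.04774439]
(array([577.9,  60. ]), array([ 39.4, 130. ]), 12.2, np.float64(52.0))
butt v -0.14373077532105163 u 0.5539927801998921 0.5932845467871769
[ 0.50195299 -0.31617716  0.27310185] [-3.13965830e+00  2.14893511e-03  2.64085174e-01]
head 19772 [ 562.2 -298.9] [39.6 89.1] 14.7 61.0
handle 12285 [ 473.  -322.1] [145.1  24.1] 14.8 52.0
```

View pics/w1.png

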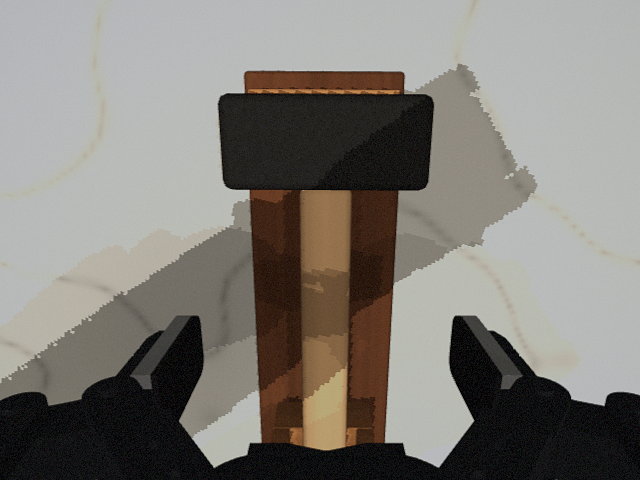

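The wrist view shows the mallet centred between the open fingers, head at (325,140) and handle at x≈325. I'll descend and grip.

```bash
python3 -m inch '[[4,0,10,0.3],[4,-1,15,0],[4,0,17,0],[1,0,15,0],[0,0,12,0],[0,0,6,0],[0,0,2,0],[0,0,0,0]]'
python3 -m inch '[[0,0,0,0],[0,0,0,0],[0,0,0,0],[0,0,0,0],[0,0,0,0],[0,0,0,0],[0,0,0,0],[0,0,0,0]]' 0 120
```

```text
time_s: 1.98
position: [0.5134, -0.3132, 0.1971]
tcp_rot: [-3.141, 0.001, 0.256]
contact_force: [0.8, -0.3, 0.2]
finger_gap: 0.0854
finger_force: 0.0
time_s: 2.65
position: [0.5144, -0.313, 0.1985]
tcp_rot: [3.14, -0.001, 0.257]
contact_force: [-0.6, 0.6, 4.0]
finger_gap: 0.0219
finger_force: 118.4
```

```bash
python3 -m inch '[[0,0,-3,0],[0,0,-6,0],[0,0,-10,0],[0,0,-12,0],[0,0,-12,0],[0,0,-10,0],[0,0,-5,0],[0,0,-2,0]]'
python3 -m inch '[[4,-8,0,0.8],[8,-16,0,0],[12,-24,0,0],[12,-24,0,0],[12,-24,0,0],[12,-24,0,0],[12,-24,0,0],[12,-24,0,0],[10,-18,0,0],[6,-10,0,0],[3,-4,0,0],[0,0,0,0]]'
cat > m.py <<'E'
from h import *
from bench import read_state
import sys
def seg(n,p,d):
    W=cloud(n,d);Z=W[...,2];V=p.max(-1);s=read_state()
    a=s["tcp_rot"][2];x=np.array([np.cos(a),np.sin(a)]);y=np.array([-x[1],x[0]])
    g=np.r_[s["position"][:2]];q=(W[...,:2]-g);X=q@x;Y=q@y
    hz=s["position"][2]-.155
    m=(d>0)&(X>.025)&(X<.08)&(abs(Y)<.06)&(Z>hz-.0)&(Z<hz+.045)&(V<70)
    if m.sum()>30:m=blob(m);m&=Z>np.percentile(Z[m],60)-.005;print(n,"head",m.sum(),*rect(W[m]))
    # wedge
    b=p.astype(int);r=(d>0)&(b[...,2]>1.8*b[...,1]+20)&(b[...,0]<60)&(b[...,1]<40)&(Z>.046)&(Z<.058)&(abs(W[...,0]-.58)<.06)&(abs(W[...,1]-.06)<.1)
    if r.sum()>30:
        P=W[blob(r)];A=np.radians(13.9);u=P[:,:2]@[np.cos(A),np.sin(A)];v=P[:,:2]@[-np.sin(A),np.cos(A)]
        e=v<v.min()+.015;print(n,"wedge butt v",np.percentile(v,[1,99]).round(4),"u",u[e].min().round(4),u[e].max().round(4),r.sum(),rect(P)[:2])
s=read_state();print(s["time_s"],s["position"].round(4),s["tcp_rot"].round(3),s["contact_force"].round(1))
for n in("top","scene"):
    p,d=viewer.capture(n);cv2.imwrite(f"pics/{n}_{sys.argv[1]}.png",p);seg(n,p,d)
E
python3 m.py a
```

```text
time_s: 3.32
position: [0.5146, -0.3133, 0.26]
tcp_rot: [3.139, -0.002, 0.257]
contact_force: [-0.1, -0.8, -2.4]
finger_gap: 0.0223
finger_force: 117.7
time_s: 4.32
position: [0.566, -0.0933, 0.2573]
tcp_rot: [3.141, 0.0, 0.244]
contact_force: [0.6, -1.3, -1.9]
finger_gap: 0.0224
finger_force: 117.8
4.3167 [ 0.566  -0.0933  0.2573] [3.141 0.    0.244] [ 0.6 -1.3 -1.9]
top head 399 [611.  -66.1] [38.5 59.7] 13.2 120.7
top wedge butt v [-0.1429 -0.0179] u 0.554 0.5927 777 (array([577.8,  60.8]), array([ 39. , 128.9]))
scene head 765 [615.  -84.6] [40.3 89.3] 13.3 120.7
scene wedge butt v [-0.1475 -0.0187] u 0.5543 0.5945 737 (array([579.6,  59.3]), array([ 40.4, 136.4]))
```

```bash
python3 -m inch '[[0,0,4,0],[0,0,8,0],[0,0,11,0],[0,0,12,0],[0,0,11,0],[0,0,7,0],[0,0,3,0],[0,0,1,0],[0,0,0,0]]'
python3 -m inch '[[0,-3,0,0],[0,-6,0,0],[0,-6,0,0],[0,-6,0,0],[0,-4,0,0],[0,-2,0,0],[0,-1,0,0],[0,0,0,0]]'
python3 m.py b
```

```text
time_s: 5.17
position: [0.5657, -0.0938, 0.2001]
tcp_rot: [-3.141, 0.001, 0.243]
contact_force: [-0.0, -0.3, -2.2]
finger_gap: 0.0219
finger_force: 117.8
time_s: 5.83
position: [0.559, -0.0664, 0.2006]
tcp_rot: [3.141, -0.0, 0.243]
contact_force: [0.2, -0.6, -1.9]
finger_gap: 0.0222
finger_force: 117.8
5.8333 [ 0.559  -0.0664  0.2006] [ 3.141 -0.     0.243] [ 0.2 -0.6 -1.9]
top head 319 [603.8 -37.2] [38.5 56. ] 14.1 63.9
top wedge butt v [-0.1436 -0.0178] u 0.5537 0.5935 849 (array([578.7,  60.2]), array([ 39.4, 130.3]))
scene head 700 [607.6 -56.2] [40.7 90.4] 14.1 63.9
scene wedge butt v [-0.1473 -0.0189] u 0.5548 0.5947 740 (array([582.4,  60.1]), array([ 39.7, 135.7]))
```

```bash
python3 -m inch '[[0,-2,0,0],[0,-2,0,0],[0,-2,0,0],[0,-1,0,0],[0,-1,0,0],[0,-1,0,0]]'
python3 -m inch '[[0,-1,0,0],[0,-1,0,0]]'
python3 -m inch '[[0,-1,0,0],[0,-1,0,0]]'
```

```text
time_s: 6.43
position: [0.557, -0.0585, 0.2006]
tcp_rot: [3.139, 0.0, 0.242]
contact_force: [-0.5, -4.0, -2.4]
finger_gap: 0.0219
finger_force: 117.9
time_s: 6.6
position: [0.5567, -0.0572, 0.2007]
tcp_rot: [3.138, 0.0, 0.241]
contact_force: [1.1, -4.9, -3.5]
finger_gap: 0.022
finger_force: 117.8
time_s: 6.77
position: [0.5564, -0.0554, 0.2007]
tcp_rot: [3.138, -0.001, 0.241]
contact_force: [2.0, -5.8, -4.4]
finger_gap: 0.0223
finger_force: 117.7
```

Contact at about 5 N, and the wedge is sliding. A few more millimetres, then draw back.

```bash
python3 -m inch '[[0,-1,0,0],[0,-1,0,0],[0,-1,0,0]]'
python3 -m inch '[[0,3,0,0],[0,8,0,0],[0,10,0,0],[0,6,0,0],[0,2,0,0],[0,0,0,0]]'
python3 m.py c
```

```text
time_s: 7.02
position: [0.556, -0.0525, 0.2007]
tcp_rot: [3.137, -0.001, 0.241]
contact_force: [3.0, -4.4, -4.8]
finger_gap: 0.0223
finger_force: 117.6
time_s: 7.52
position: [0.5623, -0.0803, 0.2005]
tcp_rot: [-3.141, -0.0, 0.241]
contact_force: [-0.2, -0.4, -2.7]
finger_gap: 0.0223
finger_force: 118.1
7.5167 [ 0.5623 -0.0803  0.2005] [-3.141 -0.     0.241] [-0.2 -0.4 -2.7]
top head 340 [607.4 -52.7] [38.3 59.6] 14.0 63.8
top wedge butt v [-0.1375 -0.0122] u 0.555 0.5945 832 (array([577.1,  66. ]), array([ 39.4, 128.5]))
scene head 702 [610.8 -69.8] [40.6 91.5] 13.1 63.9
scene wedge butt v [-0.1414 -0.013 ] u 0.5569 0.5956 740 (array([579.1,  63.8]), array([ 39.2, 131.9]))
```

```bash
python3 -m inch '[[1,-4,0,0],[1,-6,0,0],[1,-6,0,0],[0,-5,0,0],[0,-3,0,0],[0,-2,0,0],[0,-2,0,0],[0,-2,0,0],[0,-2,0,0],[0,-2,0,0],[0,-2,0,0]]'
python3 -m inch '[[0,-2,0,0],[0,-1,0,0]]'
python3 -m inch '[[0,-2,0,0],[0,-1,0,0]]'
```

```text
time_s: 8.53
position: [0.5573, -0.0452, 0.2008]
tcp_rot: [3.136, -0.002, 0.24]
contact_force: [3.5, -5.6, -3.9]
finger_gap: 0.0221
finger_force: 117.9
time_s: 8.7
position: [0.5569, -0.0423, 0.201]
tcp_rot: [3.136, -0.002, 0.24]
contact_force: [3.4, -5.4, -4.8]
finger_gap: 0.022
finger_force: 117.9
time_s: 8.87
position: [0.5564, -0.0395, 0.2012]
tcp_rot: [3.136, -0.003, 0.24]
contact_force: [2.9, -5.5, -4.4]
finger_gap: 0.022
finger_force: 117.9
```

```bash
python3 -m inch '[[0,-2,0,0],[0,-2,0,0]]'
python3 -m inch '[[0,4,0,0],[0,8,0,0],[1,-1,0,0],[1,-4,0,0],[0,-4,0,0],[0,-3,0,0],[0,-2,0,0],[0,-2,0,0]]'
python3 -m inch '[[0,-2,0,0],[0,-1,0,0]]'
python3 -m inch '[[0,-2,0,0],[0,-1,0,0]]'
```

```text
time_s: 9.03
position: [0.5558, -0.0372, 0.2014]
tcp_rot: [3.13, -0.003, 0.238]
contact_force: [4.4, -13.7, -5.3]
finger_gap: 0.0217
finger_force: 118.1
time_s: 9.7
position: [0.5562, -0.0347, 0.2014]
tcp_rot: [3.122, 0.002, 0.236]
contact_force: [3.1, -22.7, -4.5]
finger_gap: 0.0221
finger_force: 118.7
time_s: 9.87
position: [0.5559, -0.0334, 0.2017]
tcp_rot: [3.117, 0.002, 0.234]
contact_force: [3.9, -26.8, -4.9]
finger_gap: 0.0225
finger_force: 118.8
time_s: 10.03
position: [0.5555, -0.0321, 0.2019]
tcp_rot: [3.112, 0.002, 0.232]
contact_force: [4.4, -30.4, -5.8]
finger_gap: 0.0221
finger_force: 118.9
```

```bash
python3 -m inch '[[0,-2,0,0],[0,0,0,0]]'
python3 -m inch '[[0,4,0,0],[0,8,0,0],[0,6,0,0],[0,0,0,0]]'
python3 -m inch '[[0,-4,0,0],[0,-4,0,0],[0,-3,0,0],[0,-2,0,0],[0,-2,0,0],[0,-1,0,0]]'
python3 -m inch '[[0,-2,0,0],[0,0,0,0]]'
```

```text
time_s: 10.2
position: [0.5552, -0.0311, 0.202]
tcp_rot: [3.109, 0.002, 0.231]
contact_force: [3.3, -32.7, -6.7]
finger_gap: 0.0226
finger_force: 118.8
time_s: 10.53
position: [0.5574, -0.0396, 0.2003]
tcp_rot: [-3.141, 0.0, 0.242]
contact_force: [0.6, 1.1, -2.3]
finger_gap: 0.0221
finger_force: 119.8
time_s: 11.03
position: [0.5552, -0.0315, 0.2019]
tcp_rot: [3.111, 0.003, 0.233]
contact_force: [2.9, -33.2, -6.4]
finger_gap: 0.0222
finger_force: 119.8
time_s: 11.2
position: [0.555, -0.0309, 0.2021]
tcp_rot: [3.107, 0.003, 0.231]
contact_force: [2.9, -35.5, -6.5]
finger_gap: 0.0222
finger_force: 119.7
```

```bash
python3 -m inch '[[0,6,0,0],[0,8,0,0],[0,6,0,0],[0,0,0,0]]'
python3 -m inch '[[0,-4,0,0],[0,-5,0,0],[0,-4,0,0],[0,-3,0,0],[0,-2,0,0],[0,-2,0,0]]'
python3 -m inch '[[0,-2,0,0],[0,0,0,0]]'
python3 -m inch '[[0,6,0,0],[0,8,0,0],[0,8,0,0],[0,8,0,0],[0,6,0,0],[0,0,0,0]]'
python3 m.py d
```

```text
time_s: 11.53
position: [0.5578, -0.0409, 0.2003]
tcp_rot: [-3.14, 0.0, 0.243]
contact_force: [0.3, 0.4, -2.3]
finger_gap: 0.022
finger_force: 120.5
time_s: 12.03
position: [0.555, -0.0307, 0.2021]
tcp_rot: [3.106, 0.003, 0.232]
contact_force: [4.1, -38.6, -5.0]
finger_gap: 0.0221
finger_force: 120.5
time_s: 12.2
position: [0.5547, -0.0298, 0.2023]
tcp_rot: [3.104, 0.003, 0.23]
contact_force: [3.9, -38.9, -6.5]
finger_gap: 0.0218
finger_force: 120.4
time_s: 12.7
position: [0.5615, -0.0548, 0.2005]
tcp_rot: [-3.141, -0.0, 0.243]
contact_force: [-0.5, -0.7, -2.4]
finger_gap: 0.0221
finger_force: 121.1
12.7 [ 0.5615 -0.0548  0.2005] [-3.141 -0.     0.243] [-0.5 -0.7 -2.4]
top head 301 [604.9 -22.2] [38.1 49. ] 13.3 64.0
top wedge butt v [-0.1219  0.0038] u 0.5575 0.5966 847 (array([575.7,  82.1]), array([ 39.5, 129.4]))
scene head 692 [609.9 -44.3] [41.1 90.6] 13.4 64.0
scene wedge butt v [-0.1258  0.0025] u 0.5587 0.5982 704 (array([578.7,  81.3]), array([ 42., 134.]))
```

```bash
python3 -m inch '[[1,-4,0,0],[0,-8,0,0],[0,-8,0,0],[0,-6,0,0],[0,-3,0,0],[0,-2,0,0],[0,-2,0,0],[0,-2,0,0],[0,0,0,0]]'
python3 -m inch '[[0,-2,0,0],[0,0,0,0]]'
python3 -m inch '[[0,6,0,0],[0,8,0,0],[0,8,0,0],[0,0,0,0]]'
python3 -m inch '[[0,-6,0,0],[0,-6,0,0],[0,-4,0,0],[0,-2,0,0],[0,-2,0,0],[0,-2,0,0],[0,-1,0,0],[0,0,0,0]]'
python3 -m inch '[[0,6,0,0],[0,8,0,0],[0,8,0,0],[0,8,0,0],[0,6,0,0],[0,0,0,0]]'
python3 m.py e
python3 - <<'E'
import cv2
a=cv2.imread("pics/top_e.png")[190:320,180:400];b=cv2.imread("pics/scene_e.png")[140:290,280:440]
a=cv2.resize(a,None,fx=3,fy=3);b=cv2.resize(b,None,fx=2.5,fy=2.5)
cv2.imwrite("pics/ca.png",a)
E
```

```text
time_s: 13.55
position: [0.5558, -0.0301, 0.2022]
tcp_rot: [3.107, 0.003, 0.23]
contact_force: [4.3, -35.0, -5.8]
finger_gap: 0.0218
finger_force: 120.7
time_s: 13.72
position: [0.5556, -0.0294, 0.2024]
tcp_rot: [3.103, 0.003, 0.229]
contact_force: [4.3, -38.0, -6.9]
finger_gap: 0.0225
finger_force: 120.8
time_s: 14.05
position: [0.5587, -0.0404, 0.2006]
tcp_rot: [-3.141, -0.0, 0.242]
contact_force: [0.3, 1.0, -2.1]
finger_gap: 0.0218
finger_force: 121.4
time_s: 14.72
position: [0.5555, -0.0287, 0.2025]
tcp_rot: [3.1, 0.003, 0.228]
contact_force: [4.9, -41.7, -6.4]
finger_gap: 0.0222
finger_force: 121.2
time_s: 15.22
position: [0.5619, -0.0524, 0.2005]
tcp_rot: [-3.141, -0.0, 0.243]
contact_force: [-0.6, 0.4, -2.3]
finger_gap: 0.0219
finger_force: 121.7
15.2167 [ 0.5619 -0.0524  0.2005] [-3.141 -0.     0.243] [-0.6  0.4 -2.3]
top head 296 [605.3 -19. ] [37.7 47.7] 14.2 63.7
top wedge butt v [-0.122   0.0035] u 0.5575 0.5967 843 (array([576.1,  82.3]), array([ 39.2, 129.3]))
scene head 689 [610.6 -41.6] [40.7 90.5] 13.3 64.0
scene wedge butt v [-0.1259  0.0031] u 0.5583 0.5977 719 (array([576.8,  81.9]), array([ 39.5, 137.6]))
```

View pics/ca.png

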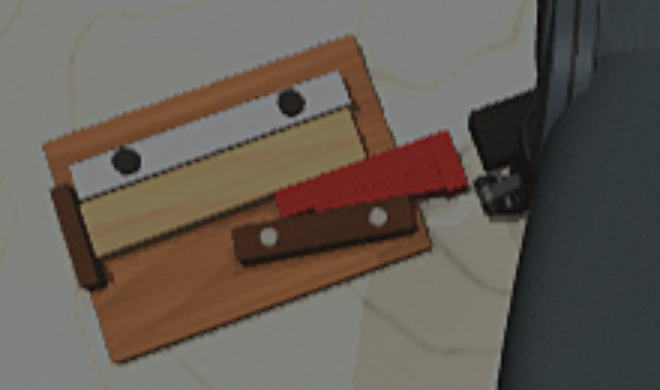

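The crop shows the bar flush against the fence and end stop, with the wedge jammed between bar and cleat. The butt is at crop position (455,160), the mallet is clear, and two taps at about 40 N gave no advance. Now I'll return the mallet.

```bash
python3 -m inch '[[0,2,-3,0],[0,2,-6,0],[0,0,-10,0],[0,0,-12,0],[0,0,-12,0],[0,0,-10,0],[0,0,-5,0],[0,0,-2,0]]'
python3 -m inch '[[-4,8,0,0],[-8,16,0,0],[-12,26,0,0],[-12,28,0,0],[-12,28,0,0],[-12,28,0,0],[-12,28,0,0],[-12,28,0,0],[-12,26,0,-0.8],[-8,14,0,0],[-4,6,0,0],[0,2,0,0]]'
python3 -m inch '[[0,0,0,0],[0,0,0,0]]'
python3 - <<'E'
from h import *
from bench import read_state
from scipy.spatial.transform import Rotation as Ro
s=read_state();T=np.eye(4);T[:3,:3]=Ro.from_euler("xyz",s["tcp_rot"]).as_matrix();T[:3,3]=s["position"]
p,d=viewer.capture("wrist");cv2.imwrite("pics/w2.png",p);W=cloud("wrist",d,T@viewer.camera_info("wrist")["tool_from_camera"])
Z=W[...,2];V=p.max(-1);print(s["position"],s["tcp_rot"])
m=(d>0)&(Z>.11)&(Z<.135)&(V<80)&(W[...,0]>.52)
m=blob(m);print("head",m.sum(),*rect(W[m]))
E
```

```text
time_s: 15.98
position: [0.5634, -0.0567, 0.2629]
tcp_rot: [3.14, -0.003, 0.243]
contact_force: [0.7, 0.0, -2.8]
finger_gap: 0.0219
finger_force: 121.7
time_s: 16.98
position: [0.5142, -0.3151, 0.2595]
tcp_rot: [-3.14, 0.001, 0.254]
contact_force: [-0.7, 0.6, -1.1]
finger_gap: 0.0223
finger_force: 121.8
time_s: 17.15
position: [0.5155, -0.3127, 0.2601]
tcp_rot: [-3.14, 0.0, 0.258]
contact_force: [-0.5, -0.1, -2.6]
finger_gap: 0.0224
finger_force: 121.8
[ 0.51549719 -0.31268136  0.26007642] [-3.14018823e+00  2.40855536e-04  2.57574151e-01]
head 49999 [ 564.  -299.9] [39.6 89.3] 14.7 122.5
```

```bash
python3 -m inch '[[-1,-0.5,4,0],[-0.5,0,8,0],[0,0,12,0],[0,0,12,0],[0,0,10,0],[0,0,7,0],[0,0,4,0],[0,0,2,0],[0,0,1,0],[0,0,0,0]]'
python3 -m inch '[[0,0,1,0],[0,0,0,0],[0,0,0,0]]'
```

```text
time_s: 18.03
position: [0.514, -0.3137, 0.2007]
tcp_rot: [3.141, -0.0, 0.257]
contact_force: [0.1, -0.6, -3.5]
finger_gap: 0.0222
finger_force: 121.8
time_s: 18.28
position: [0.5141, -0.3137, 0.2001]
tcp_rot: [3.141, -0.001, 0.257]
contact_force: [-0.1, -0.5, -2.8]
finger_gap: 0.0225
finger_force: 121.8
```

```bash
python3 -m inch '[[0,0,1,0],[0,0,0,0],[0,0,0,0]]'
python3 -m inch '[[0,0,0.5,0],[0,0,0,0],[0,0,0,0]]'
```

```text
time_s: 18.53
position: [0.5138, -0.3135, 0.1985]
tcp_rot: [3.142, -0.0, 0.257]
contact_force: [-1.1, -0.6, -1.9]
finger_gap: 0.022
finger_force: 121.8
time_s: 18.78
position: [0.5138, -0.3135, 0.1985]
tcp_rot: [3.141, -0.0, 0.257]
contact_force: [-1.7, 1.0, 0.5]
finger_gap: 0.022
finger_force: 122.4
```

```bash
python3 -m inch '[[0,0,0,0],[0,0,0,0],[0,0,0,0],[0,0,0,0],[0,0,0,0],[0,0,0,0],[0,0,0,0],[0,0,0,0]]' 1
python3 -m inch '[[0,0,-4,0],[0,0,-8,0],[0,0,-14,0],[0,0,-18,0],[0,0,-18,0],[0,0,-12,0],[0,0,-6,0],[0,0,-2,0],[0,0,0,0],[0,0,0,0]]'
python3 - <<'E'
from h import *
from bench import read_state
from scipy.spatial.transform import Rotation as Ro
s=read_state();T=np.eye(4);T[:3,:3]=Ro.from_euler("xyz",s["tcp_rot"]).as_matrix();T[:3,3]=s["position"]
p,d=viewer.capture("wrist");cv2.imwrite("pics/w3.png",p);W=cloud("wrist",d,T@viewer.camera_info("wrist")["tool_from_camera"])
V=p.max(-1);Z=W[...,2];print(s["position"],s["tcp_rot"])
reg=(d>0)&(abs(W[...,0]-.45)<.15)&(abs(W[...,1]+.32)<.08)
for k,m in(("head",reg&(Z>.058)&(Z<.068)&(V<80)),("handle",reg&(Z>.047)&(Z<.058))):
    if m.sum()>20: m=blob(m);print(k,m.sum(),*rect(W[m]))
E
python3 m.py f
```

```text
time_s: 19.45
position: [0.5138, -0.3135, 0.198]
tcp_rot: [3.142, -0.0, 0.257]
contact_force: [-0.5, -0.8, -0.1]
finger_gap: 0.0852
finger_force: 0.0
time_s: 20.28
position: [0.5136, -0.3133, 0.279]
tcp_rot: [-3.14, 0.001, 0.257]
contact_force: [0.7, -0.4, -0.3]
finger_gap: 0.0855
finger_force: 0.0
[ 0.5136058  -0.31333953  0.27903126] [-3.14034490e+00  9.77649711e-04  2.56640702e-01]
head 17517 [ 562.  -300.6] [39.4 89. ] 14.6 61.0
handle 10649 [ 476.3 -323.2] [137.8  25.9] 14.2 52.1
20.3333 [ 0.5135 -0.3133  0.2786] [-3.14e+00  1.00e-03  2.57e-01] [ 0.3  0.1 -0. ]
top wedge butt v [-0.1217  0.0037] u 0.5577 0.5967 839 (array([575.7,  82.1]), array([ 39.2, 129.4]))
scene wedge butt v [-0.1264  0.0033] u 0.5588 0.5985 711 (array([577.4,  81.6]), array([ 41.7, 136.2]))
```

View pics/scene_f.png

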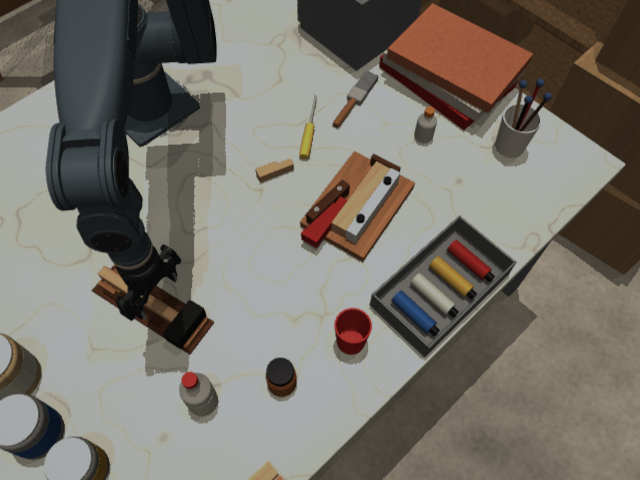

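The scene view shows the mallet lying level in its rest at (150,308), within 2 mm of where it started. The wedge is seated at (322,222), the bystanders are unmoved and the gripper is clear.

```bash
python3 -c "
from bench import manip;print(manip.hand_in())"
```

```text
the job is handed in; nothing more can be done
None
```

The wedge is in tight and the bar is held against the fence; after one light starting tap (about 5 N) and firm taps with no force reading over 42 N, it stopped advancing, the mallet is back in its rest, and the job was handed in at about 20 s.

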